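Lock the levelling screw of a laboratory balance base

TASK

Lock the balance base's levelling screw at its present setting: fold the green keeper plate all the way down so that its slot holds the screw's brass cross bar, then turn the jam nut clockwise (seen from above) by its red-gripped lever until it stops tight. The screw itself must not turn from its setting, the keeper stays down, and nothing else on the bench is to be moved.

Things in the scene. Friction and masses are not known exactly. Their poses are not given: they have to be found in the camera images.
- base: fixed dark stone slab 260 x 390 mm, top 40 mm above the table, with the screw and a white balance. Origin on the screw's vertical axis, at table height; own z up, x away from the robot at yaw 0, y left. All own x, y, z below are in this frame. Slab: x -120 to 140, y -110 to 280 mm; balance: x -90 to 110, y 120 to 270, pan top z 108
- keeper (a joint): angle (rad) of the green steel keeper plate on the slab: 0 = folded down flat, against a stop; grows as it is raised, 1.57 = upright; starts raised at 1.2 to 1.65. Stiff hinge: stays where left, takes about 2 N at the free end. Raised, the face that ends on top looks to the base's own +x: push it there, towards -x and down
- keeper_hinge (a point): middle of the keeper's hinge axis: own x 75, y 0, z 62 mm; the axis is along the base's own y, between lugs that reach y +-41, z 70 mm. The plate is 6 mm thick about this axis, 60 mm wide (y +-30) and 128 mm long from it; folded down it lies level over x 75 to -53 mm, top at z 65 mm. A slot 13 mm wide, 42 to 108 mm from the hinge, takes the cross bar
- keeper_tip (a point): middle of the keeper's solid free-end strip (108 to 128 mm from the hinge): 118 mm from the hinge axis, on the face that is on top when folded down
- screw (a joint): angle (rad) of the adjusting screw, positive clockwise from above; about 0 at its setting (starts within 0.03). Head: a brass cross bar 50 mm long (along own x at 0), 10 mm wide, z 55 to 67 mm, centred on the base's origin axis. It turns easily (0.04 N m): unless the keeper is down, it is dragged round with the nut
- nut (a joint): angle (rad) of the jam nut relative to the screw, positive clockwise from above: tight, at a hard stop, at 1.60; starts loose at 0 to 0.4. Friction 0.2 N m, stays where left. Steel hex nut, 30 mm across flats, under the cross bar. Its lever (9 mm bar, top at z 52 mm) points in the base-frame direction -0.85 - nut - screw (rad, counter-clockwise from own x)
- nut_grip (a point): on the axis of the red upright grip at the end of the nut's lever, 95 mm from the screw axis and 90 mm above the table: a cylinder 18 mm in diameter, top 115 mm above the table, standing free above z 52 mm; can be pinched from above and led round
- jar: bystander: small amber jar, 38 mm diameter, 50 mm tall, on the slab near the keeper's free end; origin under its centre
- dish: bystander: glass dish, 52 mm diameter, 15 mm tall, on the slab beside the hinge; origin under its centre
- weight: bystander: brass weight, 28 mm diameter, 38 mm tall, on the balance's pan; origin under its centre
- bottle_a: bystander: amber bottle, 64 mm diameter, 150 mm tall, on the table's right; origin under its centre
- bottle_b: bystander: amber bottle like bottle_a; origin under its centre
- beaker: bystander: glass beaker, 76 mm diameter, 100 mm tall, on the table's right; origin under its centre
- spanner: bystander: steel spanner 160 mm long, lying on the table's left

How it is judged:
By the outcome, as a careful person would: the job done as asked, in the order asked, and still so for the second after the job is handed in, with the robot touching nothing.
It also fails if it takes over 51 s, if anything falls off the work surface, if the arm or the gripper's body presses on something with over 40 N, if the wrist force passes 120 N, or if a joint passes its speed limit or range.

ROBOT

A 7-joint arm with a two-finger parallel gripper is mounted at the origin on the work surface. World frame = base frame: x ahead of the robot, y to its left, z up, the work surface at z = 0. Lengths are in m, angles in rad, forces in N, time in s.
With the tool pointing down it reaches from about 0.425 to 0.925 m from the base axis. Payload 6.8 kg.
Tool frame: the origin (TCP) lies at the very end of the fingers, on their centre line; the grasp point (between the pads) lies 19 mm behind it (r.tcp_to_grasp is the distance from the TCP to the grasp point, in m); z points along the fingers, y is the line along which they close (so a half turn about z gives the same grasp; the last joint's range is limited). The gripper opens to 85 mm and grips with 20 to 120 N. Pads are 22 mm wide; open, the fingers measure 114 mm over their backs; the gripper's body (76 mm by 85 mm) begins 54 mm behind the grasp point. The pads swing forward as they close: fully open they stand 13 mm farther back than shut.
Start: joints at [1.07, 0.477, 0.022, 1.555, -0.011, 1.109, -0.083], TCP at [0.258, -0.624, 0.197] pointing down, gripper open.
Joint ranges: [-2.96, 2.96], [-0.34, 2.1], [-1.41, 1.46], [0.24, 2.44], [-1.37, 4.51], [0.17, 1.92], [-2.96, 2.96]. Speed limits (rad/s): [2.39, 2.39, 3.14, 3.14, 3.14, 3.14, 3.14].

INTERFACE

Orientations are given as a rotation vector (axis times angle).
In Python, from bench import r gives the robot as it stands.
- The arm moves only by the tool step_arm, never from a script. Its argument "moves" is a list of rows, each a list of 7 numbers: the shift along the tool's x, y, z in mm, then the turn, a rotation vector about the tool's x, y, z in rad, then the finger opening in mm, from 0 to 85.4. A call has 1 to 8 rows; each row is the pose to reach, as a shift and turn from the pose commanded when the call began, along the tool's axes at that moment; what a row does not reach only later rows make up. A row lasts 1/10 s, in which the tool goes at most 50 mm and 8.59 degrees, less where a joint would pass 70% of its speed; a pose out of reach is approached as far as the arm can. A call with a gripper value outside its range is refused whole. The fingers move at their own pace and stop on an object; "grip_force" is the grip in N (left out, the last holds). Time passes only in rows, so rows that repeat a pose let the fingers close. It gives the time, the measured TCP pose, the force, the opening and the grip force at its end, in the units of the state.
- r.get_obs(): the state, without advancing time (a new reading comes with each control period).
- r.grab_frame(name): name is "scene" or "top" or "wrist"; returns a dict with "image" (384x512x3 uint8, red, green, blue), "depth" (384x512 float32, m along the optical axis (not along the pixel's ray), 0 where there is no reading), "mtx" (3x3 intrinsics, pixels), "rvec" (rotation vector, rad) and "tvec" (3), from world to camera coordinates, as OpenCV has them. Camera axes: x right, y down, z forward; pixel columns grow to the right and rows downward; lengths in m; the calibration is good to about 2 mm. A picture is of the moment at which its call begins.
- r.hand_in(): hands the job in; it is judged then, once.
The state is a dict: "clock": time; "joints": joint angles; "qvel": joint speeds; "tau": joint torques, N m; "tcp_pos": TCP position; "orientation": TCP orientation; "contact_force": force on the tool from outside, world axes, zero at the start; "moment": the same for the moment, N m; "grip_width": finger opening in m; "gripper_force": force on a finger pad.
Only numpy, scipy, OpenCV 4.12 (cv2) and the standard library are available. Lean on these libraries where they do the work, as an engineer would, in place of code of your own. Each camera call takes 0.05 s, during which the arm holds its last target. There are 200 camera calls.

## Working session

There is one attempt and no reset: what is moved stays moved. The work goes in short steps, Python scripts to look and compute and a tool call to move; the robot and the scene stay as the last step left them, time stands still between calls to the robot, and variables do not carry over. Pictures are saved under pics/ and viewed, at most 10 in all, crops included, and the job is handed in when it is done.

Besides the shell and the picture viewer there is one more tool, called after "Request:" as a command line: name --pt "numbers of a row" for each row, then --argument value for the rest. step_arm: Moves the arm, as the interface text tells. Its arguments: {"type":"object","properties":{"moves":{"type":"array","items":{"type":"array","items":{"type":"number"}}},"grip_force":{"type":"number"}},"required":["moves"]}

```bash
mkdir -p pics; ls; cat > h.py <<'E'
import numpy as np, cv2
from bench import r
from scipy.spatial.transform import Rotation as R
def pts(f):
    d=f["depth"];K=f["mtx"];h,w=d.shape
    u,v=np.meshgrid(np.arange(w),np.arange(h))
    c=np.stack([(u-K[0,2])/K[0,0]*d,(v-K[1,2])/K[1,1]*d,d],-1)
    M=cv2.Rodrigues(np.array(f["rvec"]))[0]
    return (c-np.array(f["tvec"]).ravel())@M
def ray(f,u,v,z):
    K=f["mtx"];M=cv2.Rodrigues(np.array(f["rvec"]))[0];t=np.array(f["tvec"]).ravel()
    o=-M.T@t;d=M.T@np.array([(u-K[0,2])/K[0,0],(v-K[1,2])/K[1,1],1.])
    return o+d*(z-o[2])/d[2]
def save(f,n): cv2.imwrite("pics/"+n,f["image"][:,:,::-1])
E
python3 - <<'E'
from h import *
import pickle
F={n:r.grab_frame(n) for n in("scene","top")}
pickle.dump(F,open("f0.pkl","wb"))
cv2.imwrite("pics/a.png",np.vstack([F["scene"]["image"][:,:,::-1],F["top"]["image"][:,:,::-1]])[:, :] if 0 else cv2.resize(F["top"]["image"][:,:,::-1],(800,600)))
cv2.imwrite("pics/b.png",cv2.resize(F["scene"]["image"][:,:,::-1],(800,600)))
o=r.get_obs();print(o)
E
```

```text
pics
{'clock': 0.1, 'joints': array([ 1.06986702,  0.47769161,  0.02232394,  1.55635004, -0.01148422,
        1.10928977, -0.08310235]), 'qvel': array([ 0.00085822, -0.00286694,  0.00037366, -0.00267758,  0.00092129,
       -0.00090228, -0.00021172]), 'tau': array([ 4.75967987e-03, -5.97761214e+01,  1.61337331e+00, -2.81953686e+01,
        1.27250736e-02,  5.02733412e-03, -7.49073524e-05]), 'tcp_pos': array([ 0.25816136, -0.62304761,  0.19574101]), 'orientation': array([-3.07965344e+00, -6.12855841e-01,  6.79403900e-04]), 'contact_force': array([0.02330429, 0.09254188, 0.20676585]), 'moment': array([-0.00287889,  0.03790519,  0.0151374 ]), 'gripper_force': 0.0, 'grip_width': 0.08547016516929305}
```

View pics/a.png

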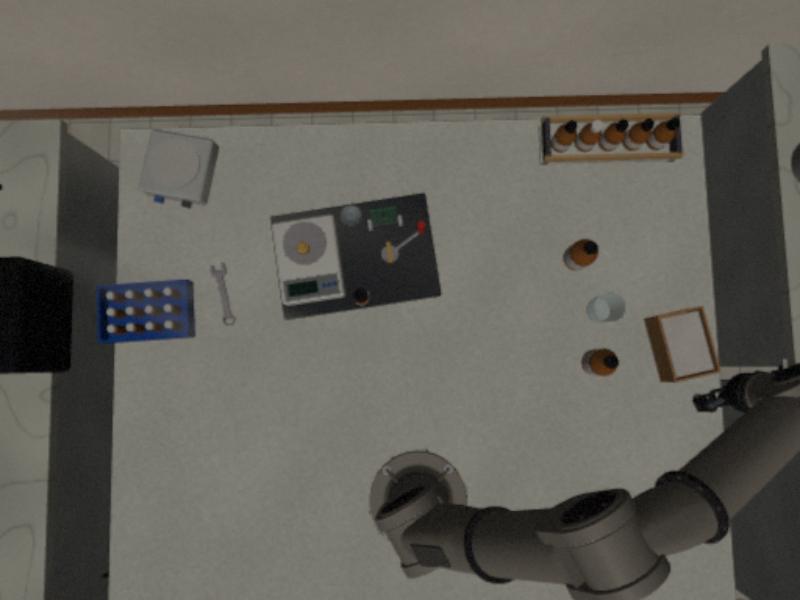

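View pics/b.png

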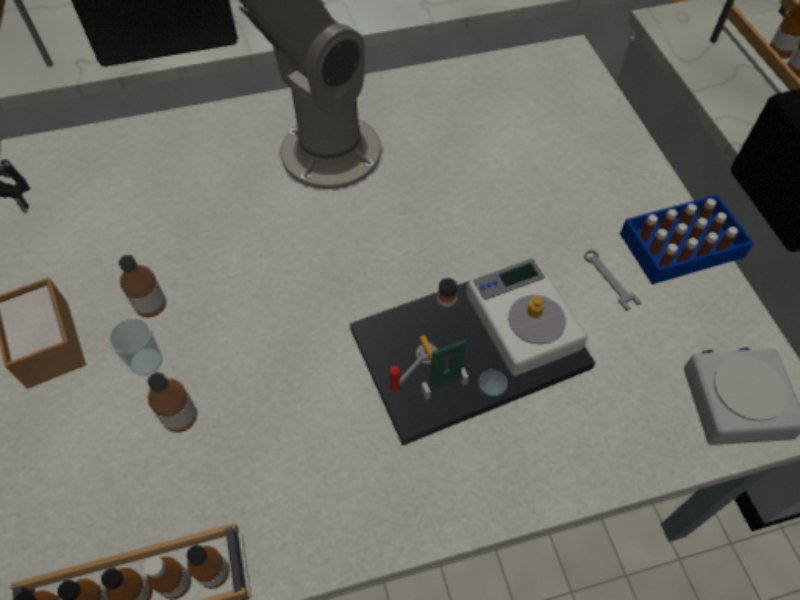

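Top view (800 px wide): slab corners at (272,215), (425,194), (440,296) and (285,318). Screw is at (390,252), red grip at (421,227), keeper upright at (385,216), dish at (350,215), jar at (361,296). Now I'll measure these.

```bash
python3 - <<'E'
from h import *
import pickle
F=pickle.load(open("f0.pkl","rb"));f=F["top"];im=f["image"]
cs=[(272,215),(425,194),(440,296),(285,318)]
C=[]
for u,v in cs: C.append(ray(f,u*.64,v*.64,.04)[:2])
C=np.array(C);print("corners",C.round(3))
P=pts(f);hsv=cv2.cvtColor(im,cv2.COLOR_RGB2HSV)
# dark mask refined
g=im.max(-1);m=((g<60)).astype(np.uint8);m[:,:170]=0;m[:,290:]=0;m[:115]=0;m[210:]=0
hull=cv2.convexHull(cv2.findNonZero(m));rect=cv2.boxPoints(cv2.minAreaRect(hull))
Q=np.array([ray(f,u,v,.04)[:2] for u,v in rect]);print(Q.round(3),[np.linalg.norm(Q[i]-Q[i-1]).round(3) for i in range(4)])
def blob(f,lo,hi,z,n,box):
    h=cv2.cvtColor(f["image"],cv2.COLOR_RGB2HSV);m=cv2.inRange(h,lo,hi);b=np.zeros_like(m);x0,y0,x1,y1=box;b[y0:y1,x0:x1]=m[y0:y1,x0:x1]
    ys,xs=np.nonzero(b);p=pts(f)[ys,xs]
    print(n,len(xs),xs.mean().round(1),ys.mean().round(1),"ray",ray(f,xs.mean(),ys.mean(),z).round(4),"depth med",np.median(p,0).round(4),"z",p[:,2].min().round(3),p[:,2].max().round(3))
    return p
B=(200,120,290,200)
blob(f,(0,150,80),(8,255,255),.115,"red",B)
blob(f,(14,100,80),(30,255,255),.067,"brass",(235,145,290,180))
p=blob(f,(45,60,20),(90,255,255),.18,"green",B)
s=F["scene"];B=(225,160,330,280)
blob(s,(0,150,80),(8,255,255),.1,"red",B)
p=blob(s,(45,60,20),(90,255,255),.1,"green",B)
for q in p[::25]: print(q.round(3))
E
```

```text
corners [[ 0.701  0.346]
 [ 0.745 -0.034]
 [ 0.489 -0.064]
 [ 0.444  0.314]]
[[ 0.697  0.355]
 [ 0.749 -0.033]
 [ 0.493 -0.066]
 [ 0.442  0.316]] [np.float64(0.258), np.float64(0.391), np.float64(0.258), np.float64(0.385)]
red 27 269.1 144.9 ray [ 0.6467 -0.0195  0.115 ] depth med [ 0.6496 -0.0195  0.1111] z 0.057 0.119
brass 34 248.9 161.0 ray [0.5975 0.0572 0.067 ] depth med [0.5957 0.0568 0.0659] z 0.04 1.602
green 156 241.7 142.1 ray [0.6449 0.0777 0.18  ] depth med [0.6705 0.0687 0.1319] z 0.027 0.195
red 35 252.1 237.1 ray [ 0.6479 -0.0205  0.1   ] depth med [ 0.6568 -0.0221  0.1163] z 0.037 1.188
green 523 290.8 225.1 ray [0.6409 0.0923 0.1   ] depth med [0.6762 0.0718 0.1277] z 0.038 1.188
[0.501 0.251 0.099]
[0.514 0.249 0.102]
[0.525 0.244 0.104]
[0.671 0.079 0.192]
[0.677 0.08  0.191]
[0.677 0.056 0.191]
[0.676 0.074 0.176]
[0.675 0.086 0.163]
[0.681 0.037 0.187]
[0.616 0.096 0.038]
[0.675 0.093 0.137]
[0.68  0.052 0.155]
[0.674 0.083 0.124]
[0.68  0.047 0.141]
[0.675 0.081 0.111]
[0.68  0.042 0.127]
[0.68  0.057 0.114]
[0.675 0.074 0.091]
[0.675 0.089 0.076]
[0.678 0.047 0.092]
[0.68  0.038 0.089]
```

```bash
cat >> h.py <<'E'
O=np.array([.596,.0565]);YAW=.122
def w(x,y): # own mm -> world m
    c,s=np.cos(YAW),np.sin(YAW);return O+np.array([c*x-s*y,s*x+c*y])/1000
def row(p,ya,g):  # world target, world angle of tool y (tool down)
    o=r.get_obs();R0=R.from_rotvec(o["orientation"])
    y=np.array([np.cos(ya),np.sin(ya),0]);z=np.array([0,0,-1.]);T=R.from_matrix(np.stack([np.cross(y,z),y,z],1))
    d=R0.inv().apply(np.array(p)-o["tcp_pos"])*1000;v=(R0.inv()*T).as_rotvec()
    print(list(d.round(1))+list(v.round(3))+[g])
E
python3 - <<'E'
from h import *
import pickle
F=pickle.load(open("f0.pkl","rb"));f=F["top"]
def own(p): 
    c,s=np.cos(YAW),np.sin(YAW);d=(p[:2]-O)*1000;return np.array([c*d[0]+s*d[1],-s*d[0]+c*d[1]]).round(1)
print("jar",own(ray(f,361*.64,296*.64,.09)),"dish",own(ray(f,350*.64,215*.64,.05)),"red",own(np.array([.647,-.0195])))
print(w(75,0))
o=r.get_obs();p=o["tcp_pos"]
row([p[0],p[1],.33],-1.18,0)
row([*w(130,0),.33],YAW,0)
E
```

```text
jar [-98.5  80.6] dish [108.7  82.5] red [ 41.4 -81.6]
[0.67044254 0.06562732]
[np.float64(-0.0), np.float64(-0.2), np.float64(-134.3), np.float64(-0.002), np.float64(0.0), np.float64(0.002), 0]
[np.float64(697.5), np.float64(-463.9), np.float64(-133.6), np.float64(-0.001), np.float64(-0.001), np.float64(-1.3), 0]
```

Request:
step_arm --pt "0 0 -50 0 0 0 0" --pt "0 0 -100 0 0 0 0" --pt "0 0 -134 0 0 0 0" --pt "40 -26 -134 0 0 -0.1 0" --pt "80 -53 -134 0 0 -0.2 0" --pt "120 -80 -134 0 0 -0.3 0" --pt "160 -106 -134 0 0 -0.4 0" --pt "200 -133 -134 0 0 -0.5 0"

```text
clock: 0.9
tcp_pos: [0.3928, -0.4223, 0.3303]
orientation: [-2.831, -1.362, 0.0]
contact_force: [0.7, -0.3, 0.3]
grip_width: -0.0004
gripper_force: 0.0
```

```bash
python3 - <<'E'
from h import *
o=r.get_obs();print(o["tcp_pos"],o["joints"],o["contact_force"])
row([*w(130,0),.33],YAW,0)
E
```

```text
[ 0.39283017 -0.42231956  0.33031218] [ 0.84313101  0.22616801 -0.1581412   1.60854394  0.03668284  1.31022777
  0.00547272] [ 0.65527404 -0.29799934  0.29304539]
[np.float64(593.8), np.float64(-49.2), np.float64(0.3), np.float64(-0.0), np.float64(-0.0), np.float64(-0.796), 0]
```

Request:
step_arm --pt "45 -4 0 0 0 -0.1 0" --pt "90 -7 0 0 0 -0.2 0" --pt "135 -11 0 0 0 -0.3 0" --pt "180 -15 0 0 0 -0.4 0" --pt "225 -19 0 0 0 -0.5 0" --pt "270 -22 0 0 0 -0.6 0" --pt "315 -26 0 0 0 -0.7 0" --pt "360 -30 0 0 0 -0.796 0"

```text
clock: 1.7
tcp_pos: [0.5952, -0.1235, 0.3303]
orientation: [-2.082, -2.352, 0.001]
contact_force: [0.9, -0.3, 0.7]
grip_width: 0.0002
gripper_force: 0.0
```

```bash
python3 - <<'E'
from h import *
o=r.get_obs();print(o["tcp_pos"],o["joints"],o["contact_force"])
row([*w(130,0),.33],YAW,0)
E
```

```text
[ 0.59518356 -0.1235231   0.33029154] [ 0.45113211  0.31034656 -0.45514138  1.52038009  0.13832771  1.34342805
  0.1052696 ] [ 0.87949674 -0.30156811  0.69754842]
[np.float64(178.6), np.float64(152.7), np.float64(0.2), np.float64(-0.001), np.float64(0.0), np.float64(-0.0), 0]
```

Request:
step_arm --pt "30 26 0 0 0 0 0" --pt "60 52 0 0 0 0 0" --pt "90 77 0 0 0 0 0" --pt "120 102 0 0 0 0 0" --pt "150 128 0 0 0 0 0" --pt "179 153 0 0 0 0 0" --pt "179 153 0 0 0 0 0"

```text
clock: 2.4
tcp_pos: [0.7258, 0.078, 0.3285]
orientation: [-2.074, -2.353, -0.002]
contact_force: [-0.2, 1.0, -0.6]
grip_width: -0.0001
gripper_force: 0.0
```

```bash
python3 - <<'E'
from h import *
import pickle
o=r.get_obs();print(o["tcp_pos"],o["joints"],o["contact_force"])
f=r.grab_frame("wrist");pickle.dump(f,open("w1.pkl","wb"));save(f,"w1.png")
E
```

```text
[0.72583861 0.07799373 0.32846722] [ 0.0962198   0.54476566 -0.48443628  1.19378483  0.24059079  1.46010173
 -0.22830176] [-0.21865489  0.96651241 -0.61763531]
```

View pics/w1.png

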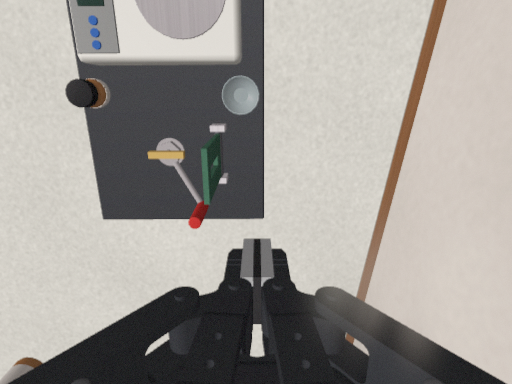

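Wrist view: cross bar at (166,155), red grip top at (195,222), keeper at (203–221, 137–203), lugs at (218,128) and (222,180). I'll refine the frame and the keeper angle from these.

```bash
python3 - <<'E'
from h import *
import pickle
f=pickle.load(open("w1.pkl","rb"));P=pts(f);h=cv2.cvtColor(f["image"],cv2.COLOR_RGB2HSV)
def own(p): 
    c,s=np.cos(YAW),np.sin(YAW);d=(p[:2]-O)*1000;return np.array([c*d[0]+s*d[1],-s*d[0]+c*d[1]]).round(1)
def mask(lo,hi,b):
    m=cv2.inRange(h,lo,hi);o=np.zeros_like(m);o[b[1]:b[3],b[0]:b[2]]=m[b[1]:b[3],b[0]:b[2]];return o
m=mask((14,100,80),(30,255,255),(140,140,190,170));c=cv2.minAreaRect(cv2.findNonZero(m));print("bar",c)
print("bar own",own(ray(f,*c[0],.067)),[own(ray(f,*q,.067)) for q in cv2.boxPoints(c)])
cor=[(103,219),(264,219),(264,10),(93,150)]
for q in cor: print("slab",q,own(ray(f,*q,.04)))
print("red top",own(ray(f,195,222,.115)),"lugs",own(ray(f,218,128,.07)),own(ray(f,222,180,.07)))
ys,xs=np.nonzero(mask((45,60,20),(90,255,255),(195,125,235,210)));
p=P[ys,xs]
for z0 in np.arange(.06,.2,.02):
    k=(p[:,2]>z0)&(p[:,2]<z0+.02)
    if k.any(): q=np.array([own(a) for a in p[k]]);print(round(z0,2),k.sum(),np.median(q,0),q.min(0),q.max(0))
print(p[:,2].max())
E
```

```text
bar ((165.5, 154.0), (8.0, 37.0), 90.0)
bar own [1.5 0.7] [array([-24.1,   6.3]), array([28.1,  6.6]), array([27.3, -4.9]), array([-25.3,  -5.1])]
slab (103, 219) [-115.7 -110.2]
slab (264, 219) [ 142.6 -108.9]
slab (264, 10) [139.3 187.5]
slab (93, 150) [-114.5    1.2]
red top [ 47.7 -82.7] lugs [77.4 37.6] [ 80.7 -36.2]
0.06 42 [78.7   5.45] [ 75.4 -27.9] [79.2 30.7]
0.08 82 [78.8   7.55] [ 74.  -27.2] [79.3 30.6]
0.1 123 [78.9 -2.5] [ 73.4 -28.4] [79.6 30.6]
0.12 106 [79.1   1.05] [ 74.  -28.9] [79.7 30.6]
0.14 117 [79.3  9.3] [ 74.  -29.1] [80.  30.5]
0.16 146 [79.6  7.4] [ 74.  -28.9] [80.1 30.5]
0.18 395 [77.5  2.2] [ 73.7 -29.4] [80.2 30.6]
0.5061272502643669
```

```bash
sed -i 's/^O=.*/O=np.array([.5974,.0574]);YAW=.122/' h.py; python3 - <<'E'
from h import *
import pickle
f=pickle.load(open("w1.pkl","rb"));M=cv2.Rodrigues(np.array(f["rvec"]))[0];print("cam",-M.T@np.array(f["tvec"]).ravel(), r.get_obs()["tcp_pos"])
for x,z in [(112,.25),(112,.175),(90,.175),(60,.172),(28,.159),(2,.137),(-24,.111),(-42,.090),(-45,.067)]: row([*w(x,0),z],YAW,0)
E
```

```text
cam [0.71604593 0.15581506 0.50612725] [0.72545372 0.07461813 0.32882811]
[np.float64(-1.6), np.float64(-17.0), np.float64(78.9), np.float64(-0.002), np.float64(-0.002), np.float64(0.001), 0]
[np.float64(-1.8), np.float64(-16.8), np.float64(153.9), np.float64(-0.002), np.float64(-0.002), np.float64(0.001), 0]
[np.float64(-1.8), np.float64(-38.8), np.float64(153.9), np.float64(-0.002), np.float64(-0.002), np.float64(0.001), 0]
[np.float64(-1.7), np.float64(-68.8), np.float64(157.0), np.float64(-0.002), np.float64(-0.002), np.float64(0.001), 0]
[np.float64(-1.7), np.float64(-100.8), np.float64(170.1), np.float64(-0.002), np.float64(-0.002), np.float64(0.001), 0]
[np.float64(-1.8), np.float64(-126.8), np.float64(192.1), np.float64(-0.002), np.float64(-0.002), np.float64(0.001), 0]
[np.float64(-1.8), np.float64(-152.7), np.float64(218.2), np.float64(-0.002), np.float64(-0.002), np.float64(0.001), 0]
[np.float64(-1.8), np.float64(-170.7), np.float64(239.2), np.float64(-0.002), np.float64(-0.002), np.float64(0.001), 0]
[np.float64(-1.9), np.float64(-173.6), np.float64(262.2), np.float64(-0.002), np.float64(-0.002), np.float64(0.001), 0]
```

Request:
step_arm --pt "-2 -17 40 0 0 0 0" --pt "-2 -17 80 0 0 0 0" --pt "-2 -17 120 0 0 0 0" --pt "-2 -17 154 0 0 0 0" --pt "-2 -17 154 0 0 0 0" --pt "-2 -28 154 0 0 0 0" --pt "-2 -39 154 0 0 0 0" --pt "-2 -45 154 0 0 0 0"

```text
clock: 3.25
tcp_pos: [0.681, 0.063, 0.1786]
orientation: [2.086, 2.347, 0.002]
contact_force: [0.5, 0.1, 0.3]
grip_width: -0.0
gripper_force: 0.0
```

```bash
python3 - <<'E'
from h import *
print(r.get_obs()["contact_force"])
for x,z in [(90,.175),(75,.174),(60,.172),(44,.166),(28,.159),(15,.149),(2,.137),(-11,.124),(-24,.111),(-33,.101),(-42,.090),(-45,.067)]: row([*w(x,0),z],YAW,0)
E
```

```text
[0.49008122 0.13554688 0.27282508]
[np.float64(4.6), np.float64(6.3), np.float64(3.6), np.float64(0.002), np.float64(0.0), np.float64(-0.005), 0]
[np.float64(4.6), np.float64(-8.7), np.float64(4.6), np.float64(0.002), np.float64(0.0), np.float64(-0.005), 0]
[np.float64(4.5), np.float64(-23.7), np.float64(6.5), np.float64(0.002), np.float64(0.0), np.float64(-0.005), 0]
[np.float64(4.4), np.float64(-39.7), np.float64(12.5), np.float64(0.002), np.float64(0.0), np.float64(-0.005), 0]
[np.float64(4.4), np.float64(-55.7), np.float64(19.5), np.float64(0.002), np.float64(0.0), np.float64(-0.005), 0]
[np.float64(4.3), np.float64(-68.8), np.float64(29.4), np.float64(0.002), np.float64(0.0), np.float64(-0.005), 0]
[np.float64(4.3), np.float64(-81.8), np.float64(41.4), np.float64(0.002), np.float64(0.0), np.float64(-0.005), 0]
[np.float64(4.2), np.float64(-94.8), np.float64(54.4), np.float64(0.002), np.float64(0.0), np.float64(-0.005), 0]
[np.float64(4.1), np.float64(-107.8), np.float64(67.4), np.float64(0.002), np.float64(0.0), np.float64(-0.005), 0]
[np.float64(4.1), np.float64(-116.9), np.float64(77.3), np.float64(0.002), np.float64(0.0), np.float64(-0.005), 0]
[np.float64(4.1), np.float64(-125.9), np.float64(88.3), np.float64(0.002), np.float64(0.0), np.float64(-0.005), 0]
[np.float64(4.1), np.float64(-128.9), np.float64(111.3), np.float64(0.002), np.float64(0.0), np.float64(-0.005), 0]
```

Request:
step_arm --pt "4 -9 4 0 0 0 0" --pt "4 -24 6 0 0 0 0" --pt "4 -40 12 0 0 0 0" --pt "4 -56 19 0 0 0 0" --pt "4 -69 29 0 0 0 0" --pt "4 -82 41 0 0 0 0" --pt "4 -82 41 0 0 0 0"

```text
clock: 3.95
tcp_pos: [0.5965, 0.0574, 0.1345]
orientation: [-2.085, -2.348, 0.005]
contact_force: [-0.3, 0.0, -1.0]
grip_width: -0.0001
gripper_force: 0.0
```

```bash
python3 - <<'E'
from h import *
print(r.get_obs()["contact_force"])
f=r.grab_frame("wrist");save(f,"w2.png")
for x,z in [(2,.137),(-11,.124),(-24,.111),(-33,.101),(-42,.090),(-45,.078),(-45,.066)]: row([*w(x,0),z],YAW,0)
E
```

```text
[-0.31820345  0.04147508 -0.97491791]
[np.float64(-0.2), np.float64(1.1), np.float64(-1.4), np.float64(-0.001), np.float64(0.0), np.float64(-0.004), 0]
[np.float64(-0.2), np.float64(-11.9), np.float64(11.6), np.float64(-0.001), np.float64(0.0), np.float64(-0.004), 0]
[np.float64(-0.3), np.float64(-24.9), np.float64(24.6), np.float64(-0.001), np.float64(0.0), np.float64(-0.004), 0]
[np.float64(-0.3), np.float64(-33.9), np.float64(34.6), np.float64(-0.001), np.float64(0.0), np.float64(-0.004), 0]
[np.float64(-0.3), np.float64(-42.9), np.float64(45.6), np.float64(-0.001), np.float64(0.0), np.float64(-0.004), 0]
[np.float64(-0.3), np.float64(-45.9), np.float64(57.6), np.float64(-0.001), np.float64(0.0), np.float64(-0.004), 0]
[np.float64(-0.3), np.float64(-45.9), np.float64(69.6), np.float64(-0.001), np.float64(0.0), np.float64(-0.004), 0]
```

View pics/w2.png

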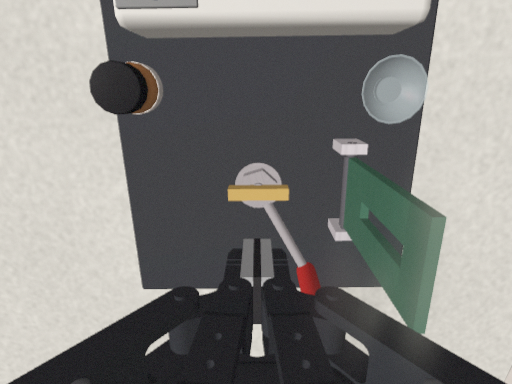

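The fingers are past the plate, yet it still looks upright. I'll measure its angle from depth.

```bash
python3 - <<'E'
from h import *
f=r.grab_frame("wrist");P=pts(f);h=cv2.cvtColor(f["image"],cv2.COLOR_RGB2HSV)
def own(p): 
    c,s=np.cos(YAW),np.sin(YAW);d=(p[:2]-O)*1000;return np.array([c*d[0]+s*d[1],-s*d[0]+c*d[1]]).round(1)
m=cv2.inRange(h,(45,60,20),(90,255,255));m[:120]=0
ys,xs=np.nonzero(m);p=P[ys,xs]
for z0 in np.arange(.04,.22,.015):
    k=(p[:,2]>z0)&(p[:,2]<z0+.015)
    if k.any(): q=np.array([own(a) for a in p[k]]);print(round(z0,3),k.sum(),np.median(q,0),q.min(0),q.max(0))
print(own(r.get_obs()["tcp_pos"]),r.get_obs()["tcp_pos"])
c=cv2.minAreaRect(cv2.findNonZero(cv2.inRange(h[150:220],(14,100,80),(30,255,255))));print(c)
f=r.grab_frame("scene");cv2.imwrite("pics/s2.png",cv2.resize(f["image"][150:300,200:400,::-1],(800,600),interpolation=cv2.INTER_CUBIC))
E
```

```text
0.04 1 [110.3 -34.2] [110.3 -34.2] [110.3 -34.2]
0.055 47 [71.3  5.3] [ 70.8 -29.3] [72.1 28.9]
0.07 445 [71.4  3.4] [ 70.6 -29.3] [77.1 29.7]
0.085 523 [71.6  4.2] [ 70.9 -30.3] [76.8 29.6]
0.1 705 [71.9 -0.6] [ 70.9 -30.7] [77.6 29.8]
0.115 700 [71.9  6.8] [ 71.1 -30.6] [77.6 30. ]
0.13 886 [72.1   6.95] [ 71.  -30.9] [78.  29.7]
0.145 1031 [72.2  9.2] [ 71.  -29.1] [77.6 29.9]
0.16 1216 [72.3   9.15] [ 71.2 -29.9] [76.9 29.7]
0.175 789 [72.3 -0.3] [  1.7 -30.1] [74.6 28.7]
0.19 6 [ 73.4 -25.7] [ 72.8 -27.8] [ 75.7 -24.7]
[2.2 0.3] [0.59956672 0.05794662 0.13625298]
((255.49876403808594, 42.428592681884766), (15.872467994689941, 61.11525344848633), 88.97696685791016)
```

View pics/s2.png

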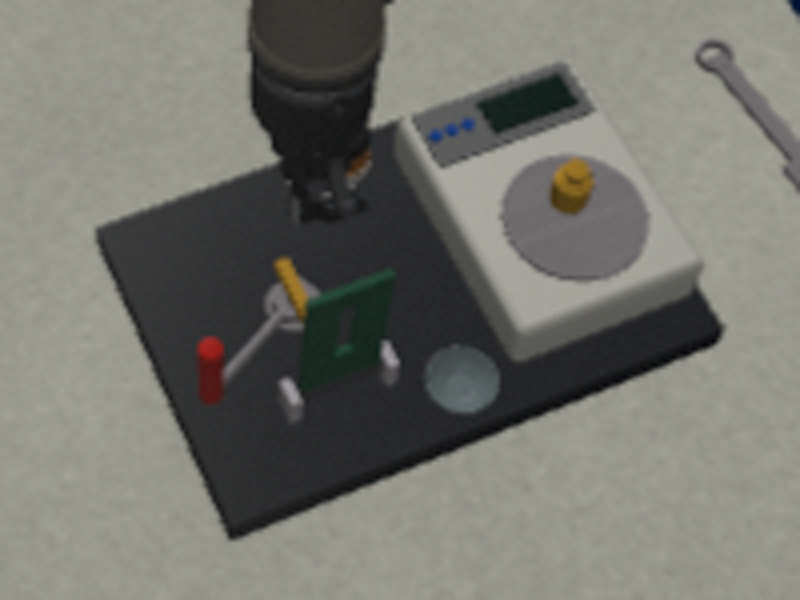

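```bash
python3 - <<'E'
from h import *
f=r.grab_frame("wrist");P=pts(f);o=r.get_obs();print(o["tcp_pos"],o["grip_width"])
uv=cv2.projectPoints(o["tcp_pos"].reshape(1,3),np.array(f["rvec"]),np.array(f["tvec"]),f["mtx"],None)[0];print("tcp px",uv)
for v in range(225,330,8): print(v,[(P[v,u].round(3)).tolist() for u in (250,264)])
print(f["mtx"])
E
```

```text
[0.60041287 0.05813387 0.13658047] 5.0927205018810755e-05
tcp px [[[257.65324074 226.35927178]]]
225 [[0.599, 0.016, 0.039], [0.612, 0.018, 0.04]]
233 [[0.6, 0.007, 0.04], [0.613, 0.009, 0.039]]
241 [[0.595, 0.069, 0.179], [0.602, 0.069, 0.178]]
249 [[0.595, 0.069, 0.187], [0.602, 0.07, 0.187]]
257 [[0.596, 0.069, 0.193], [0.602, 0.069, 0.193]]
265 [[0.596, 0.069, 0.2], [0.601, 0.069, 0.2]]
273 [[0.596, 0.069, 0.206], [0.601, 0.07, 0.207]]
281 [[0.596, 0.068, 0.21], [0.601, 0.07, 0.213]]
289 [[0.596, 0.069, 0.218], [0.601, 0.07, 0.218]]
297 [[0.596, 0.067, 0.219], [0.601, 0.071, 0.223]]
305 [[0.597, 0.063, 0.219], [0.601, 0.067, 0.223]]
313 [[0.597, 0.06, 0.218], [0.602, 0.061, 0.219]]
321 [[0.597, 0.056, 0.218], [0.602, 0.057, 0.219]]
329 [[0.598, 0.052, 0.218], [0.603, 0.054, 0.219]]
[[313.68744923   0.         256.69427745]
 [  0.         313.68744923 192.83791747]
 [  0.           0.           1.        ]]
```

```bash
python3 - <<'E'
from h import *
f=r.grab_frame("scene");P=pts(f);o=r.get_obs()
u=cv2.projectPoints(o["tcp_pos"].reshape(1,3)+np.array([[0,0,0],[0,0,.04],[0,0,.1]]),np.array(f["rvec"]),np.array(f["tvec"]),f["mtx"],None)[0];print("tcp px",u.round(1).tolist())
g=P[175:215,255:310].reshape(-1,3);k=(np.abs(g[:,0]-.6)<.08)&(np.abs(g[:,1]-.058)<.08)&(g[:,2]>.1)&(g[:,2]<.3)
g=g[k];g=g[np.argsort(g[:,2])];print(g[:25].round(3))
cv2.imwrite("pics/s3.png",cv2.resize(f["image"][140:250,235:335,::-1],(600,600),interpolation=cv2.INTER_CUBIC))
E
```

```text
tcp px [[[275.2, 209.1]], [[275.8, 201.3]], [[276.6, 188.8]]]
[[0.609 0.053 0.174]
 [0.612 0.05  0.179]
 [0.608 0.048 0.18 ]
 [0.614 0.057 0.18 ]
 [0.599 0.048 0.181]
 [0.603 0.047 0.182]
 [0.611 0.05  0.183]
 [0.612 0.052 0.184]
 [0.608 0.048 0.184]
 [0.61  0.053 0.185]
 [0.617 0.054 0.185]
 [0.61  0.05  0.186]
 [0.615 0.057 0.186]
 [0.606 0.048 0.187]
 [0.601 0.047 0.189]
 [0.609 0.05  0.191]
 [0.617 0.053 0.191]
 [0.611 0.052 0.192]
 [0.607 0.048 0.192]
 [0.601 0.047 0.194]
 [0.605 0.048 0.195]
 [0.61  0.052 0.196]
 [0.618 0.053 0.197]
 [0.601 0.047 0.198]
 [0.606 0.048 0.201]]
```

View pics/s3.png

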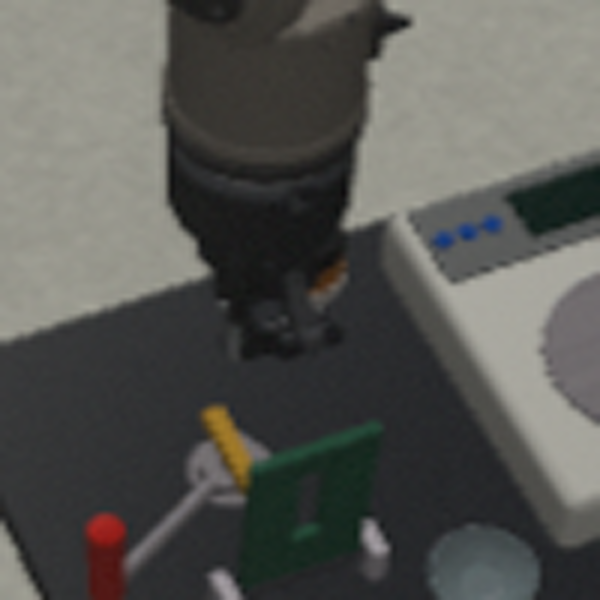

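Both cameras show the fingers ending at z≈0.176 while the reported TCP is 0.137. The real tips are therefore about 39 mm above the reported TCP, and they passed over the plate without touching it. I'll shift all heights by 39 mm and redo the push.

```bash
sed -i 's/^def row(p,ya,g):.*/D=.039\ndef row(p,ya,g):  # p = real fingertip position\n    p=np.array(p)-[0,0,D]/' h.py; sed -i 's/-\[0,0,D\]/-np.array([0,0,D])/' h.py; python3 - <<'E'
from h import *
for x,z in [(2,.25),(115,.25),(115,.177)]: row([*w(x,0),z],YAW,0)
E
```

```text
[np.float64(-0.4), np.float64(-0.9), np.float64(-74.5), np.float64(0.002), np.float64(-0.0), np.float64(-0.004), 0]
[np.float64(0.1), np.float64(112.1), np.float64(-74.3), np.float64(0.002), np.float64(-0.0), np.float64(-0.004), 0]
[np.float64(0.1), np.float64(111.9), np.float64(-1.3), np.float64(0.002), np.float64(-0.0), np.float64(-0.004), 0]
```

Request:
step_arm --pt "0 0 -40 0 0 0 0" --pt "0 0 -75 0 0 0 0" --pt "0 40 -75 0 0 0 0" --pt "0 80 -75 0 0 0 0" --pt "0 112 -75 0 0 0 0" --pt "0 112 -75 0 0 0 0" --pt "0 112 -38 0 0 0 0" --pt "0 112 -2 0 0 0 0"

```text
clock: 5.0
tcp_pos: [0.7115, 0.0716, 0.1382]
orientation: [2.085, 2.347, 0.004]
contact_force: [0.5, -0.5, -1.1]
grip_width: 0.0002
gripper_force: 0.0
```

```bash
python3 - <<'E'
from h import *
o=r.get_obs();print(o["tcp_pos"],o["contact_force"])
f=r.grab_frame("wrist");save(f,"w3.png")
for x,z in [(85,.177),(69,.176),(54,.173),(38,.168),(22,.160),(9,.150),(-4,.138),(-26,.111),(-42,.090),(-45,.066)]: row([*w(x,0),z],YAW,0)
E
```

```text
[0.71150416 0.07155041 0.13819439] [ 0.53624223 -0.53925209 -1.06920358]
[np.float64(0.5), np.float64(-25.2), np.float64(-7.7), np.float64(-0.008), np.float64(0.0), np.float64(-0.003), 0]
[np.float64(0.4), np.float64(-41.2), np.float64(-6.5), np.float64(-0.008), np.float64(0.0), np.float64(-0.003), 0]
[np.float64(0.4), np.float64(-56.2), np.float64(-3.4), np.float64(-0.008), np.float64(0.0), np.float64(-0.003), 0]
[np.float64(0.3), np.float64(-72.1), np.float64(1.7), np.float64(-0.008), np.float64(0.0), np.float64(-0.003), 0]
[np.float64(0.3), np.float64(-88.1), np.float64(9.9), np.float64(-0.008), np.float64(0.0), np.float64(-0.003), 0]
[np.float64(0.2), np.float64(-101.0), np.float64(20.0), np.float64(-0.008), np.float64(0.0), np.float64(-0.003), 0]
[np.float64(0.2), np.float64(-113.9), np.float64(32.1), np.float64(-0.008), np.float64(0.0), np.float64(-0.003), 0]
[np.float64(0.1), np.float64(-135.6), np.float64(59.3), np.float64(-0.008), np.float64(0.0), np.float64(-0.003), 0]
[np.float64(0.1), np.float64(-151.5), np.float64(80.4), np.float64(-0.008), np.float64(0.0), np.float64(-0.003), 0]
[np.float64(0.1), np.float64(-154.3), np.float64(104.4), np.float64(-0.008), np.float64(0.0), np.float64(-0.003), 0]
```

View pics/w3.png

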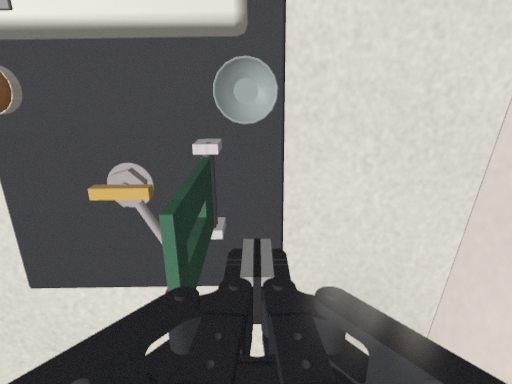

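Wrist view: plate upright at (167–215, 157–292), closed fingers to its right with the tip at (257,240). They're in position, so I'll push.

Request:
step_arm --pt "0 -13 -6 0 0 0 0" --pt "0 -26 -6 0 0 0 0" --pt "0 -41 -5 0 0 0 0" --pt "0 -56 -2 0 0 0 0" --pt "0 -72 2 0 0 0 0" --pt "0 -88 10 0 0 0 0"

```text
clock: 5.65
tcp_pos: [0.6236, 0.0607, 0.1296]
orientation: [2.085, 2.347, 0.004]
contact_force: [0.7, 0.1, 0.5]
grip_width: -0.0
gripper_force: 0.5
```

```bash
cat >> h.py <<'E'
def own(p):
    c,s=np.cos(YAW),np.sin(YAW);d=(np.array(p)[:2]-O)*1000;return np.array([c*d[0]+s*d[1],-s*d[0]+c*d[1]]).round(1)
E
python3 - <<'E'
from h import *
f=r.grab_frame("wrist");P=pts(f);o=r.get_obs();print(own(o["tcp_pos"]),o["tcp_pos"][2]+D,o["contact_force"])
h=cv2.cvtColor(f["image"],cv2.COLOR_RGB2HSV);m=cv2.inRange(h,(45,60,20),(90,255,255));m[:120]=0
ys,xs=np.nonzero(m);p=P[ys,xs]
for z0 in np.arange(.05,.22,.015):
    k=(p[:,2]>z0)&(p[:,2]<z0+.015)
    if k.any(): q=np.array([own(a) for a in p[k]]);print(round(z0,3),k.sum(),np.median(q,0))
for x,z in [(22,.160),(9,.150),(-4,.138),(-26,.111),(-42,.090),(-45,.066)]: row([*w(x,0),z],YAW,0)
E
```

```text
[22.6 -0.1] 0.16663734793656876 [-3.67696358  0.04580018 -1.992061  ]
0.065 460 [70.5   3.75]
0.08 695 [62.4  2.6]
0.095 869 [53.5 -0.1]
0.11 809 [44.8  8.7]
0.125 715 [36.2 16.4]
0.14 727 [26.8 19. ]
0.155 931 [18.  19.5]
0.17 903 [10.4 14.9]
0.185 13 [12.3  7.3]
0.2 7 [12.9 11.8]
0.215 3 [16.8 11.6]
[np.float64(0.1), np.float64(-0.6), np.float64(6.6), np.float64(-0.002), np.float64(0.001), np.float64(-0.004), 0]
[np.float64(0.0), np.float64(-13.6), np.float64(16.7), np.float64(-0.002), np.float64(0.001), np.float64(-0.004), 0]
[np.float64(-0.0), np.float64(-26.6), np.float64(28.7), np.float64(-0.002), np.float64(0.001), np.float64(-0.004), 0]
[np.float64(-0.1), np.float64(-48.5), np.float64(55.7), np.float64(-0.002), np.float64(0.001), np.float64(-0.004), 0]
[np.float64(-0.1), np.float64(-64.5), np.float64(76.8), np.float64(-0.002), np.float64(0.001), np.float64(-0.004), 0]
[np.float64(-0.1), np.float64(-67.4), np.float64(100.8), np.float64(-0.002), np.float64(0.001), np.float64(-0.004), 0]
```

Now it works: the plate follows, at about 1.05 rad. I'll keep pushing.

Request:
step_arm --pt "0 -7 10 0 0 0 0" --pt "0 -14 17 0 0 0 0" --pt "0 -27 29 0 0 0 0" --pt "0 -38 42 0 0 0 0" --pt "0 -49 56 0 0 0 0" --pt "0 -57 66 0 0 0 0" --pt "0 -65 77 0 0 0 0" --pt "0 -67 86 0 0 0 0"

```text
clock: 6.5
tcp_pos: [0.5557, 0.0527, 0.0408]
orientation: [-2.086, -2.348, 0.001]
contact_force: [0.1, -0.4, 0.2]
grip_width: 0.0002
gripper_force: 0.3
```

```bash
python3 - <<'E'
from h import *
f=r.grab_frame("wrist");save(f,"w4.png");P=pts(f);o=r.get_obs();print(own(o["tcp_pos"]),o["tcp_pos"][2]+D,o["contact_force"])
h=cv2.cvtColor(f["image"],cv2.COLOR_RGB2HSV);m=cv2.inRange(h,(45,60,20),(90,255,255));m[:120]=0
ys,xs=np.nonzero(m);p=P[ys,xs]
q=np.array([own(a) for a in p])
for x0 in range(-70,80,15):
    k=(q[:,0]>x0)&(q[:,0]<x0+15)
    if k.any(): print(x0,k.sum(),np.median(p[k,2]))
row([*w(-45,0),.066],YAW,0)
E
```

```text
[-42.9   0.3] 0.0784946123880399 [-0.73065753 -0.20442074 -1.12218588]
-70 2 0.14924681879368318
-55 1188 0.07511892349174387
-40 1360 0.07379326363746755
-25 2174 0.07249877723568285
-10 1818 0.07129617095246053
5 2153 0.07002393224263924
20 2469 0.0687213634911052
35 2767 0.06756280940770042
50 2697 0.06632620696836525
65 878 0.06546078685484422
[np.float64(-0.3), np.float64(-2.1), np.float64(12.5), np.float64(-0.003), np.float64(0.0), np.float64(-0.004), 0]
```

View pics/w4.png

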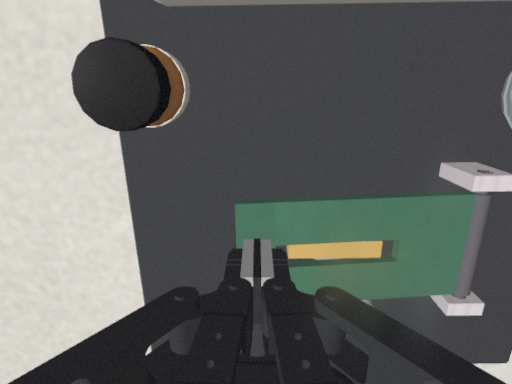

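The plate is nearly down (about 0.085 rad), with the bar showing in the slot at (288–382, 250). I'll press the last 10 mm slowly.

Request:
step_arm --pt "0 -1 3 0 0 0 0" --pt "0 -1 6 0 0 0 0" --pt "0 -1 8 0 0 0 0" --pt "0 -1 10 0 0 0 0" --pt "0 -1 11 0 0 0 0" --pt "0 -1 11 0 0 0 0"

```text
clock: 7.15
tcp_pos: [0.5556, 0.0527, 0.0306]
orientation: [2.087, 2.348, 0.0]
contact_force: [0.2, -0.2, 0.4]
grip_width: 0.0
gripper_force: 0.0
```

```bash
cat > k.py <<'E'
from h import *
f=r.grab_frame("wrist");P=pts(f);o=r.get_obs();print(own(o["tcp_pos"]),o["tcp_pos"][2]+D,o["contact_force"])
h=cv2.cvtColor(f["image"],cv2.COLOR_RGB2HSV);m=cv2.inRange(h,(45,60,20),(90,255,255));m[:120]=0
ys,xs=np.nonzero(m);p=P[ys,xs]
q=np.array([own(a) for a in p]);k=(abs(q[:,1])<32)&(abs(p[:,2]-.07)<.015)&(q[:,0]<72)&(q[:,0]>-56)
print("slope,z(75):",np.polyfit(75-q[k,0],p[k,2]*1000,1))
E
python3 k.py
```

```text
[-42.    0.4] 0.06965412567631496 [0.24415369 0.26887497 0.11479693]
slope,z(75): [3.21154866e-05 6.48080495e+01]
```

The slope is zero at z 64.8, so the plate is flat. A small extra press will confirm it and calibrate the tip height.

Request:
step_arm --pt "0 0 2 0 0 0 0" --pt "0 0 3 0 0 0 0" --pt "0 0 4 0 0 0 0" --pt "0 0 4 0 0 0 0"

```text
clock: 7.6
tcp_pos: [0.556, 0.0527, 0.0298]
orientation: [2.085, 2.347, -0.001]
contact_force: [-10.0, -1.7, 31.7]
grip_width: -0.0001
gripper_force: 15.5
```

```bash
python3 k.py
```

```text
[-41.7   0.3] 0.06879685403305161 [-10.28509711  -2.73694581  31.02975379]
slope,z(75): [-2.88571826e-03  6.47924124e+01]
```

Contact at 31 N at reported z 0.0298 against the stop, so the offset is D≈35 mm and the keeper is down. Next is the red grip.

```bash
sed -i 's/^D=.*/D=.035/' h.py; python3 - <<'E'
from h import *
row([*w(-45,0),.22],YAW,0)
for z in (.22,): row([95*0+w(46,-83)[0],w(46,-83)[1],z],YAW+.506,60)
E
```

```text
[np.float64(-0.6), np.float64(-3.2), np.float64(-155.2), np.float64(0.001), np.float64(0.002), np.float64(-0.004), 0]
[np.float64(-83.2), np.float64(88.2), np.float64(-155.0), np.float64(0.001), np.float64(0.002), np.float64(-0.51), 60]
```

Request:
step_arm --pt "0 0 -30 0 0 0 0" --pt "0 0 -70 0 0 0 0" --pt "0 0 -110 0 0 0 0" --pt "0 0 -152 0 0 0 60" --pt "-28 30 -152 0 0 -0.13 60" --pt "-56 59 -152 0 0 -0.26 60" --pt "-83 88 -152 0 0 -0.39 60" --pt "-83 88 -152 0 0 -0.51 60"

```text
clock: 8.45
tcp_pos: [0.656, -0.0253, 0.1779]
orientation: [1.429, 2.795, -0.001]
contact_force: [-0.1, -1.1, -1.0]
grip_width: 0.0599
gripper_force: 0.0
```

```bash
python3 - <<'E'
from h import *
f=r.grab_frame("wrist");save(f,"w5.png");P=pts(f);o=r.get_obs();print(own(o["tcp_pos"]),o["tcp_pos"][2]+D,o["contact_force"],o["joints"],o["grip_width"])
h=cv2.cvtColor(f["image"],cv2.COLOR_RGB2HSV)
m=cv2.inRange(h,(0,150,60),(8,255,255));ys,xs=np.nonzero(m);p=P[ys,xs];k=(p[:,2]>.107)&(p[:,2]<.122)
print(len(ys),xs.mean(),ys.mean(),k.sum(),own(p[k].mean(0)),own(ray(f,xs[k].mean(),ys[k].mean(),.115)))
u=cv2.projectPoints((o["tcp_pos"]+[0,0,D]).reshape(1,3),np.array(f["rvec"]),np.array(f["tvec"]),f["mtx"],None)[0];print(u)
m=cv2.inRange(h,(45,60,20),(90,255,255));ys,xs=np.nonzero(m);p=P[ys,xs];q=np.array([own(a) for a in p]);k=(abs(q[:,1])<32)&(abs(p[:,2]-.07)<.015)&(q[:,0]<72)&(q[:,0]>-56)
print("slope",np.polyfit(75-q[k,0],p[k,2]*1000,1))
E
```

```text
[ 46.5 -86.3] 0.21278207346762465 [-1.05736209  0.23709805  0.46533483] [ 0.35429417  0.5266931  -0.58985331  1.59489214  0.31681424  1.11717032
  0.32090711] 0.059914051917349345
634 255.97476340694007 179.56782334384857 382 [ 44.2 -83.5] [ 44.1 -83.3]
[[[257.38577714 249.08838128]]]
slope [8.31772754e-07 6.49450359e+01]
```

View pics/w5.png

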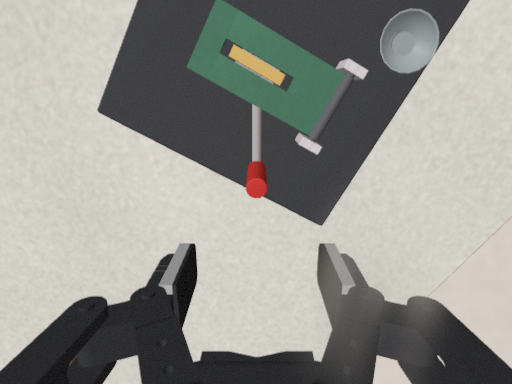

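Keeper flat, bar in the slot at (257,65), red grip at (257,187) centred between the open fingers. Descending to pinch it.

```bash
python3 - <<'E'
from h import *
for z in (.13,.076): row([*w(44.2,-83.6),z],YAW+.487,60)
E
```

```text
[np.float64(3.5), np.float64(-0.7), np.float64(82.8), np.float64(-0.0), np.float64(0.0), np.float64(0.025), 60]
[np.float64(3.6), np.float64(-0.7), np.float64(136.8), np.float64(-0.0), np.float64(0.0), np.float64(0.025), 60]
```

Request:
step_arm --pt "3 -1 40 0 0 0.02 60" --pt "3 -1 80 0 0 0.02 60" --pt "3 -1 110 0 0 0.02 60" --pt "3 -1 136 0 0 0.02 60" --pt "3 -1 136 0 0 0.02 60" --pt "3 -1 136 0 0 0.02 10" --pt "3 -1 136 0 0 0.02 10" --pt "3 -1 136 0 0 0.02 10" --grip_force 50

```text
clock: 9.3
tcp_pos: [0.6514, -0.0174, 0.0446]
orientation: [1.454, 2.782, 0.002]
contact_force: [1.5, -1.3, 2.7]
grip_width: 0.0171
gripper_force: 38.2
```

```bash
cat > g.py <<'E'
from h import *
import sys
o=r.get_obs();p=own(o["tcp_pos"]);a=np.arctan2(p[1],p[0]);print(p,"ang",a.round(3),"r",np.hypot(*p).round(1),"tipz",o["tcp_pos"][2]+D,o["contact_force"].round(1),o["moment"].round(2),o["grip_width"],o["gripper_force"],o["joints"].round(2))
R_=float(sys.argv[1])
for t in map(float,sys.argv[2:]): row([*w(R_*np.cos(t),R_*np.sin(t)),.076],YAW+t+np.pi/2,10)
E
python3 g.py 95 -1.15 -1.22 -1.3 -1.38 -1.46 -1.54 -1.62
```

```text
[ 44.5 -80.8] ang -1.067 r 92.2 tipz 0.07959217657534774 [ 1.5 -1.3  2.7] [-0.5  -0.24 -0.01] 0.01705091541227788 38.17163050174713 [ 0.3   0.66 -0.53  1.71  0.41  0.88  0.21]
[np.float64(-2.6), np.float64(-7.8), np.float64(3.6), np.float64(0.003), np.float64(0.002), np.float64(0.065), 10]
[np.float64(-1.9), np.float64(-14.4), np.float64(3.6), np.float64(0.003), np.float64(0.002), np.float64(0.135), 10]
[np.float64(-0.6), np.float64(-21.9), np.float64(3.5), np.float64(0.003), np.float64(0.002), np.float64(0.215), 10]
[np.float64(1.3), np.float64(-29.2), np.float64(3.5), np.float64(0.003), np.float64(0.001), np.float64(0.295), 10]
[np.float64(3.8), np.float64(-36.4), np.float64(3.5), np.float64(0.003), np.float64(0.001), np.float64(0.375), 10]
[np.float64(6.9), np.float64(-43.4), np.float64(3.5), np.float64(0.003), np.float64(0.001), np.float64(0.455), 10]
[np.float64(10.5), np.float64(-50.1), np.float64(3.4), np.float64(0.003), np.float64(0.001), np.float64(0.535), 10]
```

Gripped at 17 mm. Leading it round clockwise.

Request:
step_arm --pt "0 -4 0 0 0 0.03 10" --pt "-1 -8 0 0 0 0.065 10" --pt "-1 -14 0 0 0 0.135 10" --pt "1 -22 0 0 0 0.215 10" --pt "3 -29 0 0 0 0.295 10" --pt "5 -36 0 0 0 0.375 10" --pt "8 -43 0 0 0 0.455 10" --pt "12 -50 0 0 0 0.535 10"

```text
clock: 10.1
tcp_pos: [0.6046, -0.0349, 0.0444]
orientation: [2.143, 2.293, 0.009]
contact_force: [4.5, 3.6, 3.6]
grip_width: 0.0169
gripper_force: 48.8
```

```bash
python3 g.py 93.5 -1.62 -1.7 -1.78 -1.86 -1.94 -2.02 -2.1 -2.18 -2.26
```

```text
[ -4.1 -92.5] ang -1.615 r 92.6 tipz 0.0793669057687321 [4.5 3.6 3.6] [ 0.73 -0.84 -0.26] 0.016853734008805944 48.82086217403412 [ 0.27  0.57 -0.41  1.83  0.31  0.79 -0.24]
[np.float64(-0.9), np.float64(-0.5), np.float64(3.4), np.float64(0.006), np.float64(-0.002), np.float64(-0.005), 10]
[np.float64(-0.7), np.float64(-7.9), np.float64(3.3), np.float64(0.006), np.float64(-0.002), np.float64(0.075), 10]
[np.float64(0.2), np.float64(-15.4), np.float64(3.3), np.float64(0.006), np.float64(-0.002), np.float64(0.155), 10]
[np.float64(1.7), np.float64(-22.7), np.float64(3.2), np.float64(0.006), np.float64(-0.002), np.float64(0.235), 10]
[np.float64(3.7), np.float64(-29.9), np.float64(3.2), np.float64(0.006), np.float64(-0.003), np.float64(0.315), 10]
[np.float64(6.3), np.float64(-36.9), np.float64(3.2), np.float64(0.006), np.float64(-0.003), np.float64(0.395), 10]
[np.float64(9.4), np.float64(-43.7), np.float64(3.1), np.float64(0.005), np.float64(-0.003), np.float64(0.475), 10]
[np.float64(13.1), np.float64(-50.2), np.float64(3.1), np.float64(0.005), np.float64(-0.003), np.float64(0.555), 10]
[np.float64(17.3), np.float64(-56.4), np.float64(3.1), np.float64(0.005), np.float64(-0.004), np.float64(0.635), 10]
```

Request:
step_arm --pt "0 -8 0 0 0 0.075 10" --pt "0 -15 0 0 0 0.155 10" --pt "2 -23 0 0 0 0.235 10" --pt "4 -30 0 0 0 0.315 10" --pt "6 -37 0 0 0 0.395 10" --pt "9 -44 0 0 0 0.475 10" --pt "13 -50 0 0 0 0.555 10" --pt "17 -56 0 0 0 0.635 10"

```text
clock: 10.9
tcp_pos: [0.5492, -0.0212, 0.0443]
orientation: [2.753, 1.511, 0.014]
contact_force: [9.3, 5.0, -2.0]
grip_width: 0.0166
gripper_force: 48.7
```

```bash
python3 g.py 93.5 -2.26 -2.32 -2.38 -2.42 -2.45 -2.48 -2.51 -2.54
```

```text
[-57.4 -72.2] ang -2.242 r 92.2 tipz 0.07930833158198228 [ 9.3  5.  -2. ] [ 1.09 -1.78 -0.25] 0.01661670869388619 48.69697630405426 [ 0.14  0.48 -0.27  1.97  0.19  0.7  -0.81]
[np.float64(-1.3), np.float64(-1.6), np.float64(3.3), np.float64(0.006), np.float64(-0.007), np.float64(0.0), 10]
[np.float64(-1.1), np.float64(-7.2), np.float64(3.3), np.float64(0.006), np.float64(-0.007), np.float64(0.06), 10]
[np.float64(-0.6), np.float64(-12.8), np.float64(3.2), np.float64(0.005), np.float64(-0.008), np.float64(0.12), 10]
[np.float64(-0.1), np.float64(-16.5), np.float64(3.2), np.float64(0.005), np.float64(-0.008), np.float64(0.16), 10]
[np.float64(0.4), np.float64(-19.3), np.float64(3.2), np.float64(0.005), np.float64(-0.008), np.float64(0.19), 10]
[np.float64(1.0), np.float64(-22.0), np.float64(3.2), np.float64(0.005), np.float64(-0.008), np.float64(0.22), 10]
[np.float64(1.6), np.float64(-24.7), np.float64(3.2), np.float64(0.005), np.float64(-0.008), np.float64(0.25), 10]
[np.float64(2.4), np.float64(-27.4), np.float64(3.2), np.float64(0.005), np.float64(-0.008), np.float64(0.28), 10]
```

Request:
step_arm --pt "1 -7 0 0 0 0.06 10" --pt "1 -13 0 0 0 0.12 10" --pt "2 -16 0 0 0 0.16 10" --pt "2 -18 0 0 0 0.18 10" --pt "2 -18 0 0 0 0.18 10"

```text
clock: 11.4
tcp_pos: [0.5358, -0.0109, 0.0444]
orientation: [2.876, 1.26, 0.016]
contact_force: [10.9, 3.8, -2.7]
grip_width: 0.0168
gripper_force: 49.0
```

```bash
python3 g.py 92.5 -2.42 -2.45 -2.48 -2.51 -2.54
```

```text
[-69.5 -60.3] ang -2.427 r 92.0 tipz 0.07937476506143296 [10.9  3.8 -2.7] [ 0.6  -1.94 -0.42] 0.016770578249112073 48.95824491977692 [ 0.09  0.46 -0.23  2.01  0.16  0.68 -0.99]
[np.float64(-0.6), np.float64(0.6), np.float64(3.4), np.float64(0.006), np.float64(-0.008), np.float64(-0.018), 10]
[np.float64(-0.6), np.float64(-2.1), np.float64(3.4), np.float64(0.006), np.float64(-0.008), np.float64(0.012), 10]
[np.float64(-0.5), np.float64(-4.9), np.float64(3.3), np.float64(0.006), np.float64(-0.008), np.float64(0.042), 10]
[np.float64(-0.3), np.float64(-7.7), np.float64(3.3), np.float64(0.005), np.float64(-0.009), np.float64(0.072), 10]
[np.float64(-0.1), np.float64(-10.4), np.float64(3.3), np.float64(0.005), np.float64(-0.009), np.float64(0.102), 10]
```

Request:
step_arm --pt "0 -2 0 0 0 0.015 10" --pt "0 -4 0 0 0 0.03 10" --pt "0 -5 0 0 0 0.045 10" --pt "0 -5 0 0 0 0.045 10"

```text
clock: 11.8
tcp_pos: [0.5327, -0.0077, 0.0444]
orientation: [2.904, 1.194, 0.017]
contact_force: [13.0, 2.5, -3.9]
grip_width: 0.0169
gripper_force: 48.9
```

```bash
python3 g.py 92.5 -2.45 -2.48 -2.51 -2.54
```

```text
[-72.2 -56.8] ang -2.475 r 91.9 tipz 0.07936869633816405 [13.   2.5 -3.9] [ 0.47 -2.27 -0.47] 0.01686486357870217 48.8616281747818 [ 0.08  0.45 -0.22  2.02  0.15  0.68 -1.03]
[np.float64(-0.7), np.float64(2.3), np.float64(3.4), np.float64(0.006), np.float64(-0.009), np.float64(-0.033), 10]
[np.float64(-0.7), np.float64(-0.5), np.float64(3.4), np.float64(0.006), np.float64(-0.009), np.float64(-0.003), 10]
[np.float64(-0.7), np.float64(-3.2), np.float64(3.3), np.float64(0.006), np.float64(-0.009), np.float64(0.027), 10]
[np.float64(-0.6), np.float64(-6.0), np.float64(3.3), np.float64(0.006), np.float64(-0.009), np.float64(0.057), 10]
```

Request:
step_arm --pt "0 -2 0 0 0 0.02 10" --pt "0 -4 0 0 0 0.04 10" --pt "0 -4 0 0 0 0.04 10"

```text
clock: 12.1
tcp_pos: [0.5306, -0.0054, 0.0445]
orientation: [2.926, 1.136, 0.019]
contact_force: [14.1, 0.5, -5.9]
grip_width: 0.0165
gripper_force: 48.9
```

```bash
python3 g.py 92.5 -2.48 -2.51 -2.54
```

```text
[-74.  -54.2] ang -2.509 r 91.7 tipz 0.07945942118031674 [14.1  0.5 -5.9] [ 0.18 -2.69 -0.34] 0.016510064614306943 48.85889232158661 [ 0.06  0.45 -0.21  2.02  0.15  0.67 -1.07]
[np.float64(-0.8), np.float64(2.7), np.float64(3.5), np.float64(0.007), np.float64(-0.01), np.float64(-0.043), 10]
[np.float64(-0.8), np.float64(-0.1), np.float64(3.5), np.float64(0.007), np.float64(-0.01), np.float64(-0.013), 10]
[np.float64(-0.8), np.float64(-2.9), np.float64(3.4), np.float64(0.007), np.float64(-0.01), np.float64(0.017), 10]
```

```bash
python3 - <<'E'
from h import *
f=r.grab_frame("wrist");cv2.imwrite("pics/w6.png",cv2.resize(f["image"][:,:,::-1],(768,576),interpolation=cv2.INTER_CUBIC))
h=cv2.cvtColor(f["image"],cv2.COLOR_RGB2HSV);m=cv2.inRange(h,(14,100,80),(30,255,255))
cs=[c for c in cv2.findContours(m,0,2)[0] if cv2.contourArea(c)>150]
for c in cs:
    b=cv2.boxPoints(cv2.minAreaRect(c));q=np.array([own(ray(f,*k,.067)) for k in b]);e=[q[i]-q[i-1] for i in range(4)];e=max(e,key=np.linalg.norm);print(q.mean(0),np.linalg.norm(e),np.arctan2(e[1],e[0]))
E
```

```text
[-0.35 -1.75] 51.07680491181883 3.0867457555498556
```

View pics/w6.png

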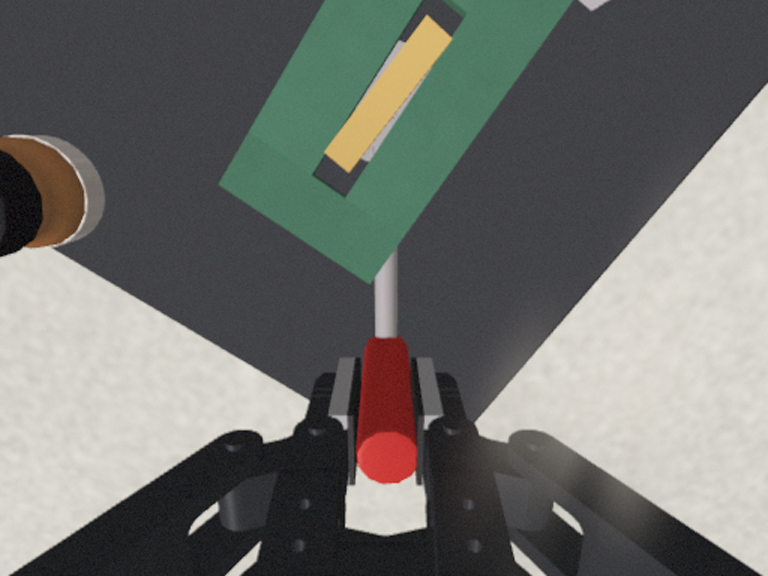

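The bar has taken up the slot's play (about 0.05 rad) and is held by the slot edges. The lever is at -2.51, so the nut is ≈1.60. A firmer push will confirm the hard stop.

Request:
step_arm --pt "0 -2 0 0 0 0.015 10" --pt "0 -4 0 0 0 0.03 10" --pt "0 -4 0 0 0 0.03 10"

```text
clock: 12.45
tcp_pos: [0.5296, -0.004, 0.0447]
orientation: [2.941, 1.091, 0.022]
contact_force: [18.9, -3.8, -9.6]
grip_width: 0.0165
gripper_force: 49.0
```

```bash
cat > b.py <<'E'
from h import *
f=r.grab_frame("wrist");h=cv2.cvtColor(f["image"],cv2.COLOR_RGB2HSV);m=cv2.inRange(h,(14,100,80),(30,255,255))
for c in cv2.findContours(m,0,2)[0]:
    if cv2.contourArea(c)<150: continue
    b=cv2.boxPoints(cv2.minAreaRect(c));q=np.array([own(ray(f,*k,.067)) for k in b]);e=[q[i]-q[i-1] for i in range(4)];e=max(e,key=np.linalg.norm);print("bar",q.mean(0),np.arctan2(e[1],e[0]))
m=cv2.inRange(h,(0,150,60),(8,255,255));P=pts(f);ys,xs=np.nonzero(m);p=P[ys,xs];k=(p[:,2]>.110)&(p[:,2]<.122);q=own(ray(f,xs[k].mean(),ys[k].mean(),.115));print("red",q,np.hypot(*q),np.arctan2(q[1],q[0]))
E
python3 g.py 92.5 -2.51; python3 b.py
```

```text
[-74.8 -52.7] ang -2.528 r 91.5 tipz 0.07965209330731922 [18.9 -3.8 -9.6] [-0.71 -3.58 -0.09] 0.016541528803038642 48.98837327957153 [ 0.05  0.44 -0.2   2.03  0.14  0.67 -1.1 ]
[np.float64(-1.0), np.float64(1.6), np.float64(3.7), np.float64(0.01), np.float64(-0.012), np.float64(-0.043), 10]
bar [-0.35 -1.75] 3.0750244898139694
red [-76.8 -54. ] 93.88418397152951 -2.528772451424552
```

TCP stalls and the tangential force climbs to about 15 N. With the bar at 0.066 and the lever at -2.529, the nut is ≈1.61, at its stop. Releasing.

Request:
step_arm --pt "0 1 0 0 0 -0.015 10" --pt "0 2 0 0 0 -0.02 10" --pt "0 2 0 0 0 -0.02 60" --pt "0 2 0 0 0 -0.02 60" --pt "0 2 0 0 0 -0.02 60" --pt "0 2 -30 0 0 -0.02 60" --pt "0 2 -75 0 0 -0.02 60" --pt "0 2 -120 0 0 -0.02 60"

```text
clock: 13.3
tcp_pos: [0.5214, -0.0045, 0.1633]
orientation: [-2.932, -1.126, 0.004]
contact_force: [0.7, -0.5, 0.3]
grip_width: 0.0602
gripper_force: 0.0
```

```bash
python3 g.py 92.5 -2.51; python3 b.py; python3 k.py
```

```text
[-83.  -52.2] ang -2.58 r 98.1 tipz 0.19825017676823942 [ 0.7 -0.5  0.3] [-0.03 -0.04  0.  ] 0.060229486594944356 0.0 [ 0.09  0.28 -0.24  1.94  0.08  0.94 -1.02]
[np.float64(5.7), np.float64(7.0), np.float64(122.2), np.float64(-0.002), np.float64(0.002), np.float64(-0.02), 10]
bar [-0.45 -1.65] 3.100519874999339
red [-75.9 -57. ] 94.92001896333566 -2.4974594336291185
[-77.8 -52.4] 0.20337097920242025 [ 0.3899504  -0.22084345  0.46929296]
slope,z(75): [1.04263529e-03 6.48212224e+01]
```

```bash
python3 -c "
from bench import r
print(r.hand_in())"
```

```text
the job is handed in; nothing more can be done
None
```

I folded the keeper flat over the cross bar, turned the jam nut clockwise to its hard stop (measured ≈1.6 rad) and handed the job in; the screw turned only about 0.04 rad, within the slot's play, and I saw no sign that anything else was touched.

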